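# Refit the slatted deck in the rinse tub

## Task

Take the slatted wooden deck out of the drying rack and fit it back into the rinse tub, slat side up: tuck its two tongues fully under the tub's inward lip, then gently lower the other end until the deck lies level on both ledges, and let go. Lower it all the way, do not let the end drop, and leave the soap dispenser, the cup and the diving mask where they are.

Things in the scene. Friction and masses are not known exactly. Their poses are not given: they have to be found in the camera images.
- deck: Slatted wooden drain deck, 150 (x) by 295 (y, with tongues) by 22 mm (z), about 0.45 kg; origin at the centre of its underside, z out of the slat (top) side, y towards the tongues. Side rails 20 wide, 22 high at x = -65 and 65. At the start it stands on its +x long edge in the rack: x down, tongues to world +y, top side away from the robot.
- grip_slat (a point): Centre of the deck's hand-hold slat, deck frame (0, 0, 11) mm: 24 mm wide along y, 22 high, 110 long between the rails, with 36 mm open on both sides (next slats start at y = -48 and 48), so fingers reach down beside it when the deck lies flat. The place to hold it for fitting. Other slats are thinner, z 10 to 22.
- upper_rail (a point): Middle of the -x side rail, deck frame (-65, 0, 11) mm; at the start the upper one, pinched from above across its 22 mm thickness. Held here the deck cannot go in the tub (the hand fouls the rim): lay it flat first, its upper edge coming down towards the robot so that the top faces up, and take it again by the hand-hold.
- tongue_a (a point): Middle of the end face of one tongue, deck frame (-65, 147.5, 5) mm. The tongues run on from the rails' +y ends (y 123.5 to 147.5), 20 wide, 10 thick, z 0 to 10.
- tongue_b (a point): Middle of the end face of the other tongue, deck frame (65, 147.5, 5) mm.
- tub: Fixed open white plastic rinse tub, 304 (x) by 340 (y) over its rim, 134 mm high; origin at the centre of its underside, z up. Side walls' inner faces at x = -132 and 132, end walls' at y = -150 and 150. Both end walls carry a ledge all along x, 20 mm wide (130 to 150 out), top at z = 105. Seated, the deck lies along y on both, anywhere along x, with 5 mm end play.
- lip_edge (a point): Middle of the lip's lower inner edge, tub frame (0, 132, 124) mm. The rim of the +y wall is turned inward as a lip over its ledge, all along x: y 132 to 150, z 124 to 134, leaving a 19 mm high gap for the tongues.
- open_ledge (a point): Middle of the top of the -y ledge, tub frame (0, -140, 105) mm; open above, its wall goes up to z = 134. To get past this wall the deck goes in tipped 0.12 to 0.25 rad, this end up, until the tongues are home under the lip.
- drainer: Fixed rubber draining mat, 300 (x) by 340 (y) by 4 mm, origin at the centre of its underside, z up, -x side towards the robot; room to lay the deck down. In its far part stands a wire rack: four hoops, top at 63 mm, 40 mm long in y, at x = 73.5 and 106.5, y = -85 and 85; wire 6 mm thick.
- slot (a point): Middle of the rack's slot, on the mat, drainer frame (90, 0, 4) mm. The deck stands here on the mat, its thickness centred; lift it 65 mm or more to clear the hoops.
- soap: Bystander: clear soap dispenser with a white push-button pump, 66 mm across, 167 mm high, origin under its base; stands on the low slatted shelf (40 mm high) beyond the tub.
- cup: Bystander: blue plastic cup, 68 mm across, 100 mm long, lying tipped over on the shelf; origin under its middle.
- mask: Bystander: black diving mask, 100 by 186 by 59 mm, lying glass up on the shelf; origin under its middle.

How it is judged:
On the way:
1. both tongues are under the lip while the other end is still up (y of each of tongue_a, tongue_b in the frame of tub above 0.138 m and z of tongue_a in the frame of tub between 0.1 and 0.124 m and z of tongue_b in the frame of tub between 0.1 and 0.124 m and angle between deck's own z axis and vertical between 0.06 and 0.6 rad), for 0.1 s.
At the end, for the whole second after the job is handed in: The deck lies slat side up in the tub, level within 0.03 rad and square within 0.06 rad, its underside within 4 mm of the ledges' height, both tongue ends at least 8 mm in under the lip, released and at rest; the soap dispenser, the cup and the mask are where they were (y of each of tongue_a, tongue_b in the frame of tub above 0.14 m and z of deck in the frame of tub between 0.101 and 0.109 m and angle between deck's own z axis and vertical below 0.03 rad and angle between the y axis of deck and the y axis of tub, either way round below 0.06 rad and linear speed of deck below 0.01 m/s and angular speed of deck below 0.05 rad/s); the robot touches nothing.
It fails at once if the hooked deck's other end is dropped (turns faster than 2.5 rad/s) (y of tongue_a in the frame of tub above 0.134 m and z of tongue_a in the frame of tub between 0.1 and 0.124 m and angular speed of deck above 2.5 rad/s).
It fails at once if the soap dispenser is moved by 30 mm or tipped (distance of soap from where it was at the start of the episode above 0.03 m or angle between soap's own z axis and vertical above 0.3 rad).
It fails at once if the cup is moved by 40 mm (distance of cup from where it was at the start of the episode above 0.04 m).
It fails at once if the mask is moved by 30 mm (distance of mask from where it was at the start of the episode above 0.03 m).
It also fails if it takes over 72 s, if anything falls off the work surface, if the arm or the gripper's body presses on something with over 40 N, if the wrist force passes 120 N, or if a joint passes its speed limit or range.

## Robot

A 6-joint arm with a two-finger parallel gripper is mounted at the origin on the work surface. World frame = base frame: x ahead of the robot, y to its left, z up, the work surface at z = 0. Lengths are in m, angles in rad, forces in N, time in s.
With the tool pointing down it reaches from about 0.375 to 0.75 m from the base axis. Payload 9 kg.
Tool frame: the origin (TCP) lies midway between the tips of the shut fingers; the grasp point (between the pads) lies 19 mm behind it (bot.grasp_offset is the distance from the TCP to the grasp point, in m); z points along the fingers, y is the line along which they close (so a half turn about z gives the same grasp; the last joint's range is limited). The gripper opens to 85 mm and grips with 20 to 120 N. Pads are 22 mm wide; open, the fingers measure 114 mm over their backs; the gripper's body (76 mm by 85 mm) begins 54 mm behind the grasp point. The pads swing forward as they close: fully open they stand 13 mm farther back than shut.
Start: joints at [0.936, 0.104, 0.097, 1.564, 0, 1.353], TCP at [0.243, 0.549, 0.231] pointing down, gripper open.
Joint ranges: [-2.99, 2.99], [-0.84, 1.86], [-1.1, 1.16], [-1.84, 2.11], [-1.51, 1.56], [-3.14, 3.14]. Speed limits (rad/s): [2.22, 2.22, 2.57, 3.14, 3.14, 3.14].

## Interface

Orientations are given as a rotation vector (axis times angle).
In Python, from station import bot gives the robot as it stands.
- The arm moves only by the shell command python3 drive.py FILE, which reads ROWS from the file FILE. ROWS is a JSON object whose key "increments" holds a list of rows, 1 to 12 of them, each of 5 numbers: the finger opening in m, then dx, dy, dz in units of 20 mm, then a turn about the tool's z in units of 0.05 rad; each row is the pose to reach, as a shift and turn from the pose commanded when the command began, along the tool's axes at that moment; what a row does not reach only later rows make up. A row lasts 1/8 s, in which the tool goes at most 0.0625 m and 0.188 rad, less where a joint would pass 70% of its speed; a pose out of reach is approached as far as the arm can. The fingers move at their own pace and stop on an object; the grip force is fixed at half the most. Time passes only in rows, so rows that do not move let the fingers close. It prints the time, the measured TCP pose, the force, the opening and the grip force at its end. Input that does not fit is refused with a message, and nothing moves.
- bot.state(): the state, without advancing time (a new reading comes with each control period).
- bot.capture(name): name is "scene" or "top" or "wrist"; returns a dict with "img" (420x560x3 uint8, red, green, blue), "fx", "fy", "cx", "cy" (pixels), "position" and "orientation" of the camera in the world; the wrist camera has in their place "tool_from_camera" (4x4, takes a point from camera to tool coordinates, whose origin is the TCP and whose axes are the flange's). Camera axes: x right, y up, looking along -z (the intrinsics and any distortion apply to the point x, -y, -z); pixel columns grow to the right and rows downward; lengths in m; the calibration is good to about 2 mm. A picture is of the moment at which its call begins: read the wrist's pose just before it. There is no depth.
- bot.job_done(): hands the job in; it is judged then, once.
The state is a dict: "t": time; "joint_pos": joint angles; "dq": joint speeds; "joint_efforts": joint torques, N m; "tcp_pos": TCP position; "tcp_rot": TCP orientation; "ft_force": force on the tool from outside, world axes, zero at the start; "torque": the same for the moment, N m; "width": finger opening in m; "grip_force": force on a finger pad.
Only numpy, scipy, OpenCV 4.12 (cv2) and the standard library are available. Lean on these libraries where they do the work, as an engineer would, in place of code of your own. Each camera call takes 0.05 s, during which the arm holds its last target. There are 200 camera calls.

## Working session

There is one attempt and no reset: what is moved stays moved. The work goes in short steps, Python scripts to look and compute and a shell command to move; the robot and the scene stay as the last step left them, time stands still between calls to the robot, and variables do not carry over. Pictures are saved under pics/ and viewed, at most 10 in all, crops included, and the job is handed in when it is done.

```bash
ls; mkdir -p pics; cat > h.py <<'E'
import numpy as np,cv2
from scipy.spatial.transform import Rotation as R
from station import bot
def snap(n,f):
    s=bot.state(); c=bot.capture(n); cv2.imwrite('pics/'+f+'.png',c['img'][:,:,::-1]); 
    if 'position' not in c:
        T=np.array(c['tool_from_camera']); Rt=R.from_rotvec(s['tcp_rot']).as_matrix()
        c['p']=np.array(s['tcp_pos'])+Rt@T[:3,3]; c['R']=Rt@T[:3,:3]
    else:
        c['p']=np.array(c['position']); c['R']=R.from_rotvec(c['orientation']).as_matrix() if np.size(c['orientation'])==3 else np.array(c['orientation'])
    import pickle; pickle.dump(c,open('pics/'+f+'.pkl','wb'))
    return c
def load(f):
    import pickle; return pickle.load(open('pics/'+f+'.pkl','rb'))
def ray(c,u,v):
    d=c['R']@np.array([(u-c['cx'])/c['fx'],-(v-c['cy'])/c['fy'],-1.]); return c['p'],d
def onz(c,u,v,z):
    p,d=ray(c,u,v); return p+d*(z-p[2])/d[2]
def proj(c,P):
    q=c['R'].T@(np.array(P)-c['p']); return c['cx']+c['fx']*q[0]/-q[2], c['cy']+c['fy']*q[1]/q[2]
E
python3 - <<'E'
from h import *
np.set_printoptions(precision=4,suppress=True)
for n in('scene','top','wrist'):
    c=snap(n,n+'0'); print(n,c['p'],c['R'].tolist(),{k:v for k,v in c.items() if k not in('img','R','p')})
print(bot.state())
E
```

```text
drive.py
pics
station.py
scene [ 1.4846 -0.2628  0.775 ] [[0.2969151723756125, -0.5802987122291037, 0.7583500412068324], [0.9548128852006397, 0.16945719333172138, -0.24416513650184718], [0.013180844737360142, 0.7965787244292806, 0.6043910994700618]] {'fx': 413.6795073743207, 'fy': 413.6795073743207, 'cx': 281.74917275922496, 'cy': 205.6346349678011, 'position': array([ 1.4846, -0.2628,  0.775 ]), 'orientation': array([0.7995, 0.5724, 1.1792])}
top [ 0.4991 -0.0126  1.107 ] [[0.008053839944127172, 0.9871369003620398, -0.1596742797252549], [-0.9997777622534716, 0.004837960164829125, -0.020518777860405], [-0.01948234497167886, 0.15980404902588696, 0.9869564854386118]] {'fx': 431.56411222323516, 'fy': 431.56411222323516, 'cx': 284.10483539555423, 'cy': 210.53793093565562, 'position': array([ 0.4991, -0.0126,  1.107 ]), 'orientation': array([ 0.1416, -0.1101, -1.5606])}
wrist [0.1675 0.5823 0.3732] [[0.4044575697133658, -0.8651901745160365, -0.29641193670712424], [0.9145565926812369, 0.38242711036572385, 0.13166527272067083], [-0.0005595398500853918, -0.324338507085164, 0.9459409176776967]] {'fx': 352.7511496072925, 'fy': 352.7511496072925, 'cx': 282.5605629087035, 'cy': 214.0931929218459, 'tool_from_camera': array([[ 0.0004,  0.9458,  0.3246,  0.0826],
       [ 1.    , -0.0002, -0.0007,  0.0004],
       [-0.0006,  0.3246, -0.9458, -0.1426],
       [ 0.    ,  0.    ,  0.    ,  1.    ]])}
{'t': 0.15, 'joint_pos': array([0.9363, 0.1046, 0.0967, 1.5639, 0.    , 1.3531]), 'dq': array([ 0.0016,  0.0005,  0.0039, -0.0006,  0.0001,  0.002 ]), 'joint_efforts': array([  0.0047, -55.7356,  50.4006,   0.0125,  -0.0001,  -0.    ]), 'tcp_pos': array([0.2427, 0.5484, 0.2307]), 'tcp_rot': array([-0.6499, -3.0732,  0.0014]), 'ft_force': array([-0.6603,  0.6003,  0.1932]), 'torque': array([-0.0239,  0.0293, -0.0171]), 'grip_force': 0.0, 'width': 0.08531997829754817}
```

View pics/top0.png

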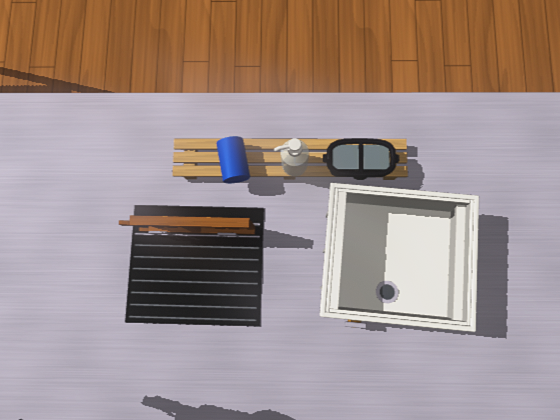

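View pics/scene0.png

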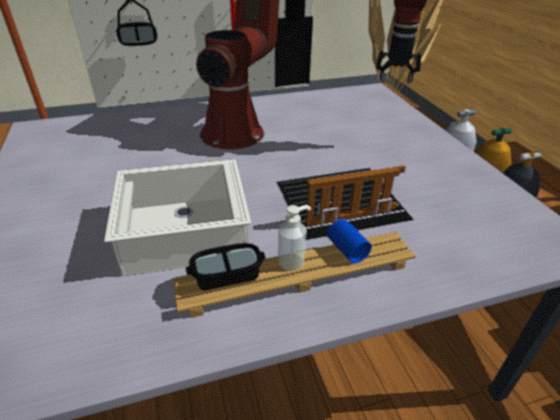

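Top view: the deck stands in the rack at about (120–255, 222), tongues to the left (+y). The tub rim corners are near (331,184), (478,196), (474,330) and (321,317), and the soap, cup and mask sit on the shelf above (rows 140–180). Next I measure these.

```bash
python3 - <<'E'
from h import *
np.set_printoptions(precision=4,suppress=True)
c=load('top0'); im=c['img']; hsv=cv2.cvtColor(im,cv2.COLOR_RGB2HSV)
# tub: white low saturation vs lavender
rgb=im.astype(int); m=((rgb[...,2]-rgb[...,1]<6)&(rgb.min(2)>150)).astype(np.uint8)
m[:182]=0;m[:,:300]=0
m=cv2.morphologyEx(m,cv2.MORPH_OPEN,np.ones((3,3)))
cs,_=cv2.findContours(m,cv2.RETR_EXTERNAL,2); k=max(cs,key=cv2.contourArea)
h=cv2.convexHull(k); W=np.array([onz(c,u,v,.134)[:2] for u,v in h[:,0]],np.float32)
r=cv2.minAreaRect(W); print('tub',r, cv2.boundingRect(k))
ap=cv2.approxPolyDP(h,6,True)[:,0]; print(ap.tolist(),[onz(c,u,v,.134)[:2].round(4).tolist() for u,v in ap])
# deck: orange
m=((hsv[...,0]<16)&(hsv[...,1]>150)&(hsv[...,2]>70)).astype(np.uint8); m[:195]=0;m[250:]=0;m[:,:100]=0;m[:,300:]=0
ys,xs=np.nonzero(m)
for u in range(120,260,8):
    s=np.sort(ys[xs==u]); print(u,s.min() if len(s) else None,s.max() if len(s) else None,len(s), end=' | ')
# mat
m=(rgb.max(2)<60).astype(np.uint8); m[:195]=0;m[340:]=0;m[:,300:]=0;m[:,:100]=0
m=cv2.morphologyEx(m,cv2.MORPH_CLOSE,np.ones((7,7)))
cs,_=cv2.findContours(m,cv2.RETR_EXTERNAL,2); k=max(cs,key=cv2.contourArea)
W=np.array([onz(c,u,v,.004)[:2] for u,v in cv2.convexHull(k)[:,0]],np.float32); print('\nmat',cv2.minAreaRect(W))
big=cv2.resize(im[195:335,110:290],None,fx=4,fy=4,interpolation=cv2.INTER_CUBIC); cv2.imwrite('pics/crop1.png',big[:,:,::-1])
E
```

```text
tub ((0.5585507750511169, -0.2514101266860962), (0.3426491916179657, 0.30284661054611206), 85.13605499267578) (320, 183, 159, 149)
[[330, 183], [478, 196], [474, 331], [320, 316]] [[0.7213, -0.0976], [0.6922, -0.4337], [0.394, -0.4063], [0.4225, -0.0731]]
120 None None 0 | 128 None None 0 | 136 None None 0 | 144 None None 0 | 152 None None 0 | 160 229 229 1 | 168 None None 0 | 176 217 225 8 | 184 217 225 9 | 192 217 225 9 | 200 217 225 9 | 208 217 232 12 | 216 217 232 14 | 224 218 231 12 | 232 218 231 11 | 240 218 232 13 | 248 218 233 14 | 256 None None 0 | 
mat ((0.5386463403701782, 0.2352094054222107), (0.33677998185157776, 0.2973729372024536), 88.95137786865234)
```

View pics/crop1.png

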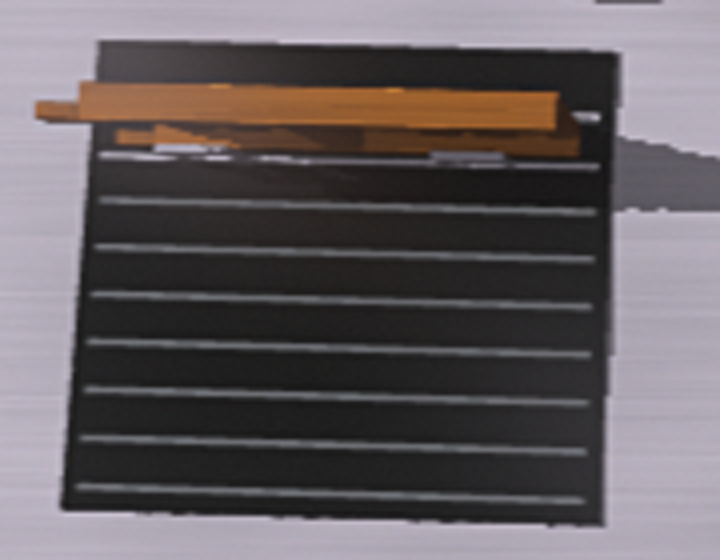

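The crop shows the upper rail's top face with full-image corners (130,215.5), (249,218), (249,227.5) and (130,225.5), and the tongue end at u≈119.

```bash
python3 - <<'E'
from h import *
np.set_printoptions(precision=4,suppress=True)
c=load('top0')
P=[onz(c,u,v,.154)[:2] for u,v in[(130,215.5),(249.2,218.3),(249.2,227.5),(130,225.5)]]
print(P, 'centre',np.mean(P,0),'len',np.linalg.norm(P[0]-P[1]),'thick',np.linalg.norm(P[0]-P[3]))
d=(P[0]-P[1]+P[3]-P[2]);print('dir deg',np.degrees(np.arctan2(d[1],d[0])))
print('tongue',onz(c,119,223,.154))
s=bot.state(); Rt=R.from_rotvec(s['tcp_rot']).as_matrix(); print('tool',Rt, 'y deg',np.degrees(np.arctan2(Rt[1,1],Rt[0,1])))
E
```

```text
[array([0.6403, 0.3538]), array([0.6353, 0.085 ]), array([0.6146, 0.0846]), array([0.6176, 0.3523])] centre [0.627  0.2189] len 0.26876018467302726 thick 0.022698401038459343
dir deg 89.15208448426075
tongue [0.6231 0.3775 0.154 ]
tool [[-0.9144  0.4048 -0.0006]
 [ 0.4048  0.9144 -0.0008]
 [ 0.0002 -0.0009 -1.    ]] y deg 66.12060388904642
```
Rail body length: deck y from -147.5 to 123.5 = 271. OK 269. Center of body y at -12 → deck origin y = 0.219+0.012=0.231. Rail middle (0.627,0.231). matches slot (0.6286,0.2335).

Units first: shifts go in units of 20 mm and turns go in units of 0.05 rad. So -0.48 m is -24, -0.135 m is -6.75, 1.169 rad is 23.38.

```bash
echo '{"increments": [[0.06,-24,-6.75,0,23.38],[0.06,-24,-6.75,0,23.38],[0.06,-24,-6.75,0,23.38],[0.06,-24,-6.75,0,23.38],[0.06,-24,-6.75,0,23.38],[0.06,-24,-6.75,0,23.38],[0.06,-24,-6.75,0,23.38],[0.06,-24,-6.75,0,23.38],[0.06,-24,-6.75,0,23.38],[0.06,-24,-6.75,0,23.38],[0.06,-24,-6.75,0,23.38],[0.06,-24,-6.75,0,23.38]]}' > rows.txt && python3 drive.py rows.txt
python3 - <<'E'
from h import *
np.set_printoptions(precision=4,suppress=True)
c=snap('wrist','w1');s=bot.state();print(s['t'],s['tcp_pos'],s['joint_pos'],R.from_rotvec(s['tcp_rot']).as_matrix())
E
```

```text
t: 1.65
tcp_pos: [0.6265, 0.232, 0.2318]
tcp_rot: [2.236, 2.206, 0.001]
ft_force: [0.1, 1.0, 0.3]
width: 0.06
grip_force: 0.0
1.7 [0.6266 0.2318 0.2318] [0.1591 0.3191 0.3408 1.5918 0.0001 1.7435] [[ 0.0136  0.9999  0.0006]
 [ 0.9999 -0.0136  0.0002]
 [ 0.0002  0.0006 -1.    ]]
```

View pics/w1.png

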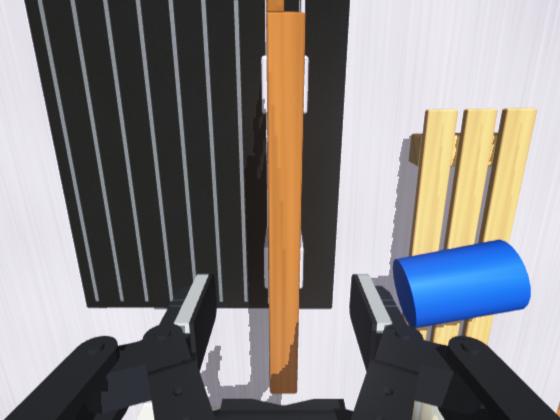

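The rail sits centred between the fingers (columns 268–305), so I descend, pinch and lift.

Scaled: 0.102 m is 5.1, 0.09 m is 4.5.

```bash
echo '{"increments": [[0.06,0,0,2.5,0],[0.06,0,0,4.5,0],[0.06,0,0,5.1,0],[0.06,0,0,5.1,0],[0,0,0,5.1,0],[0,0,0,5.1,0],[0,0,0,5.1,0],[0,0,0,5.1,0]]}' > rows.txt && python3 drive.py rows.txt
echo '{"increments": [[0,0,0,-1.5,0],[0,0,0,-3.75,0],[0,0,0,-3.75,0],[0,0,0,-3.75,0]]}' > rows.txt && python3 drive.py rows.txt
```

```text
t: 2.7
tcp_pos: [0.6282, 0.2311, 0.1313]
tcp_rot: [2.237, 2.204, 0.004]
ft_force: [-0.5, 1.0, 6.8]
width: 0.0211
grip_force: 60.4
t: 3.2
tcp_pos: [0.6269, 0.2308, 0.2031]
tcp_rot: [-2.237, -2.204, 0.001]
ft_force: [-0.7, -0.5, -5.0]
width: 0.0206
grip_force: 61.5
```

Scaled: -0.052 m is -2.6, 0.073 m is 3.65.

```bash
echo '{"increments": [[0,0,-1.5,0,0],[0,0,-2.6,0,0],[0,0,-2.6,2,0],[0,0,-2.6,3.4,0],[0,0,-2.6,3.65,0],[0,0,-2.6,3.65,0],[0,0,-2.6,3.65,0]]}' > rows.txt && python3 drive.py rows.txt
echo '{"increments": [[0.04,0,0,0,0],[0.05,0,0,0,0],[0.05,0,0,0,0],[0.05,0,0,0,0]]}' > rows.txt && python3 drive.py rows.txt
```

```text
t: 4.08
tcp_pos: [0.5743, 0.2315, 0.1299]
tcp_rot: [-2.237, -2.204, 0.003]
ft_force: [-0.1, -0.1, -3.3]
width: 0.0208
grip_force: 64.9
t: 4.58
tcp_pos: [0.5753, 0.2317, 0.1315]
tcp_rot: [2.238, 2.205, 0.001]
ft_force: [-0.1, -0.0, 1.0]
width: 0.0499
grip_force: 0.0
```

```bash
echo '{"increments": [[0.05,0,-0.75,0,0],[0.05,0,-1.5,0,0],[0.05,0,-2.25,0,0],[0.05,0,-2.5,0.5,0],[0.05,0,-2.5,0.5,0],[0.085,0,-2.5,1,0],[0.085,0,-2.5,1.25,0],[0.085,0,-2.5,1.25,0]]}' > rows.txt && python3 drive.py rows.txt
python3 - <<'E'
from h import *
a=snap('scene','s2')['img'];b=snap('top','t2')['img']
cv2.imwrite('pics/v2.png',np.hstack([cv2.resize(a[130:270,230:430],(400,280)),cv2.resize(b[180:340,100:300],(350,280))])[:,:,::-1])
E
```

```text
t: 5.58
tcp_pos: [0.5249, 0.2323, 0.1054]
tcp_rot: [-2.238, -2.204, 0.002]
ft_force: [-0.4, -0.5, -0.8]
width: 0.085
grip_force: 0.3
```

View pics/v2.png

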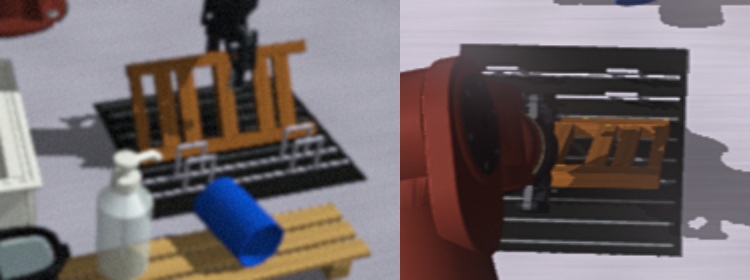

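The deck is out of the rack, its foot on the mat, leaning on the near finger towards the robot as planned. Next I lower it along the arc.

```bash
echo '{"increments": [[0.085,0,-0.5,0.6,0],[0.085,0,-0.9,1.25,0],[0.085,0,-1.3,1.9,0],[0.085,0,-1.7,2.5,0],[0.085,0,-2,3.1,0],[0.085,0,-2.3,3.6,0],[0.085,0,-2.3,3.6,0],[0.085,0,-4,3.75,0],[0.085,0,-6,3.75,0],[0.085,0,-6,1,0],[0.085,0,-6,-2,0],[0.085,0,-6,-5,0]]}' > rows.txt && python3 drive.py rows.txt
echo '{"increments": [[0.085,-3,0,0,0],[0.085,-6,0,-1.5,0],[0.085,-9,0,-1.5,0],[0.085,-12,0,-1.5,0],[0.085,-12,0,-1.5,0]]}' > rows.txt && python3 drive.py rows.txt
python3 - <<'E'
from h import *
a=snap('scene','s3')['img'];b=snap('top','t3')['img']
cv2.imwrite('pics/v3.png',np.hstack([cv2.resize(a[130:270,230:430],(300,210)),cv2.resize(b[190:340,100:290],None,fx=2.6,fy=2.6)[:210*2]][1:])[:,:,::-1])
E
```

```text
t: 7.18
tcp_pos: [0.4055, 0.2342, 0.2083]
tcp_rot: [2.237, 2.204, 0.002]
ft_force: [0.5, 0.2, 0.5]
width: 0.0851
grip_force: 0.0
t: 7.8
tcp_pos: [0.402, -0.0101, 0.2363]
tcp_rot: [2.245, 2.194, 0.0]
ft_force: [0.1, 0.8, 0.3]
width: 0.085
grip_force: 0.0
```

View pics/v3.png

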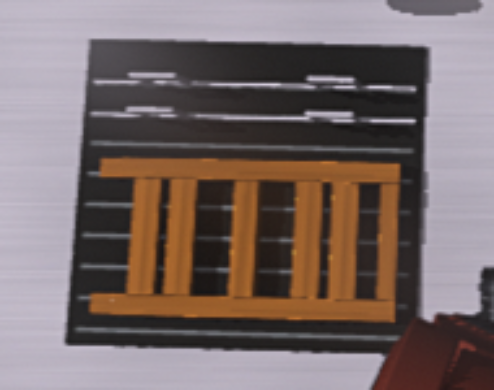

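The deck lies flat, slat side up, tongues to the left. In the crop, the corners are (102,157), (400,163), (393,322) and (90,316), and the hand-hold slat is at columns 231–256.

```bash
python3 - <<'E'
from h import *
np.set_printoptions(precision=4,suppress=True)
c=load('t3')
g=lambda x,y,z:onz(c,100+x/2.6,190+y/2.6,z)[:2]
A,B,C,D=g(102,157,.012),g(400,163,.026),g(393,322,.026),g(90,316,.012)
print(A,B,C,D,'w',np.linalg.norm(B-C),'L',np.linalg.norm(C-D),np.linalg.norm(A-B))
S=[g(233,180,.026),g(258,181,.026),g(230,296,.026),g(256,296,.026)];print('slat',S,np.mean(S,0))
d=A-B+D-C;a=np.degrees(np.arctan2(d[1],d[0]))-90;print('yaw',a)
E
```

```text
[0.5715 0.3788] [0.5668 0.0847] [0.4175 0.0884] [0.4193 0.3809] w 0.14930120234551664 L 0.29247940626114305 0.2940944995194211
slat [array([0.5494, 0.2454]), array([0.5486, 0.2212]), array([0.4401, 0.2435]), array([0.4403, 0.2188])] [0.4946 0.2322]
yaw -0.6382070186564164
```

```bash
echo '{"increments": [[0.06,3,0.3,0,-0.24],[0.06,6,0.6,0,-0.24],[0.06,9,1,0,-0.24],[0.06,10.65,1.1,2.5,-0.24],[0.06,10.65,1.1,5.5,-0.24],[0.06,10.65,1.1,7.5,-0.24],[0.06,10.65,1.1,7.5,-0.24]]}' > rows.txt && python3 drive.py rows.txt
python3 - <<'E'
from h import *
np.set_printoptions(precision=4,suppress=True)
c=snap('wrist','w4');s=bot.state();print(s['tcp_pos'],s['tcp_rot'])
for P in [(-65,-30),(-65,123),(-65,-147),(55,-48),(-55,-48),(-55,-12)]:
    a=np.radians(-.64);x,y=np.array(P)/1e3
    print(P,proj(c,(.494+x*np.cos(a)-y*np.sin(a),.2327+x*np.sin(a)+y*np.cos(a),.026)))
E
```

```text
t: 8.78
tcp_pos: [0.4238, 0.2082, 0.0835]
tcp_rot: [-2.219, -2.219, 0.007]
ft_force: [-0.2, -0.8, 0.3]
width: 0.06
grip_force: 0.0
[0.4256 0.2081 0.0862] [-2.2214 -2.2201  0.0018]
(-65, -30) (np.float64(288.8590833499476), np.float64(244.32250287495685))
(-65, 123) (np.float64(294.49069259200564), np.float64(-50.13143426367435))
(-65, -147) (np.float64(286.0292466327044), np.float64(392.2831526708917))
(55, -48) (np.float64(477.61389288938733), np.float64(272.8312009035045))
(-55, -48) (np.float64(304.1223430922723), np.float64(270.56510393612905))
(-55, -12) (np.float64(306.0155730629219), np.float64(217.06309459880725))
```

View pics/w4.png

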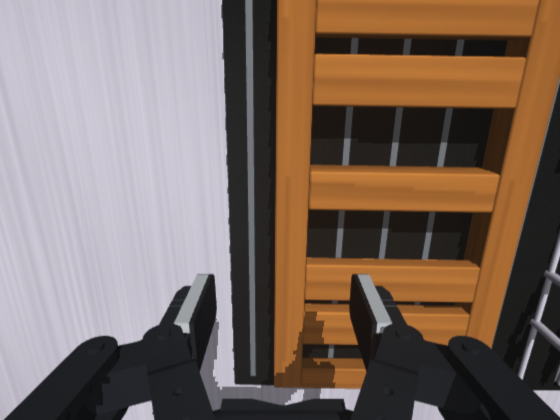

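The near rail is at columns 277–308, about 2 mm further out than predicted. The gap beside the hand-hold slat spans rows 212–262 between the fingers, so I shift slightly, descend and grip.

```bash
echo '{"increments": [[0.06,-0.1,0.15,1,0],[0.06,-0.1,0.15,2.5,0],[0.06,-0.1,0.15,3.5,0],[0.06,-0.1,0.15,3.85,0],[0.06,-0.1,0.15,3.85,0],[0.06,-0.1,0.15,3.85,0]]}' > rows.txt && python3 drive.py rows.txt
```

```text
t: 9.57
tcp_pos: [0.4309, 0.2052, 0.0109]
tcp_rot: [2.224, 2.217, 0.003]
ft_force: [0.5, -0.5, -0.3]
width: 0.0598
grip_force: 0.0
```

```bash
echo '{"increments": [[0,0,0,0,0],[0,0,0,0,0],[0,0,0,0,0],[0,0,0,0,0],[0,0,0,0,0]]}' > rows.txt && python3 drive.py rows.txt
```

```text
t: 10.2
tcp_pos: [0.4301, 0.205, 0.0099]
tcp_rot: [2.225, 2.218, 0.001]
ft_force: [-1.7, -0.0, 5.6]
width: 0.0186
grip_force: 60.6
```

Scaled: -0.21 m is -10.5, 0.057 m is 2.85, 0.082 rad is 1.64.

```bash
echo '{"increments": [[0,0,0,-1.5,0],[0,0,0,-3.5,0],[0,0,0,-6,0],[0,0,0,-8.5,0],[0,0,0,-10.5,0],[0,-1.5,0,-10.5,0.4],[0,-3.5,0.5,-10.5,0.8],[0,-6,1,-10.5,1.2],[0,-8.5,1.5,-10.5,1.64],[0,-10.5,2,-10.5,1.64],[0,-12.5,2.85,-10.5,1.64],[0,-13.5,2.85,-10.5,1.64]]}' > rows.txt && python3 drive.py rows.txt
python3 - <<'E'
from h import *
s=bot.state();print(s['tcp_pos'],s['tcp_rot'],s['ft_force'],s['torque'])
a=snap('scene','s5')['img'];b=snap('top','t5')['img']
cv2.imwrite('pics/v5.png',np.hstack([cv2.resize(a[80:290,90:430],(440,272)),cv2.resize(b[150:340,100:340],(344,272))])[:,:,::-1])
E
```

```text
t: 11.7
tcp_pos: [0.4859, -0.0672, 0.2182]
tcp_rot: [-2.315, -2.122, 0.002]
ft_force: [-0.8, 1.0, -4.3]
width: 0.0184
grip_force: 59.7
[ 0.48594299 -0.06723025  0.21816243] [-2.31472870e+00 -2.12193214e+00  1.57769035e-03] [-0.77300012  1.01499544 -4.26247701] [-0.09699045  0.24952566 -0.05194517]
```

View pics/v5.png

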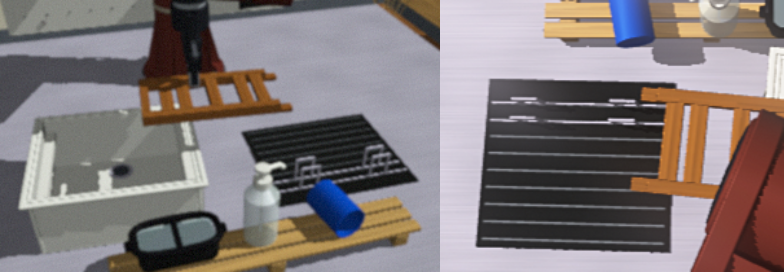

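```bash
echo '{"increments": [[0,-2,0,0,0],[0,-4.5,0.3,0,0],[0,-7,0.6,0,0],[0,-9.5,0.9,0,0],[0,-11.5,1.15,0,0],[0,-13,1.15,0,0],[0,-13.4,1.15,0,0],[0,-13.4,1.15,1.5,0],[0,-13.4,1.15,3,0],[0,-13.4,1.15,3.5,0],[0,-13.4,1.15,3.5,0],[0,-13.4,1.15,3.5,0]]}' > rows.txt && python3 drive.py rows.txt
echo '{"increments": [[0,0,0,0.4,0],[0,0,0,0.6,0],[0,0,0,0.8,0],[0,0,0,1,0],[0,0,0,1.15,0],[0,0,0,1.15,0]]}' > rows.txt && python3 drive.py rows.txt
python3 - <<'E'
from h import *
s=bot.state();print(s['tcp_pos'],s['tcp_rot'],s['ft_force'],s['torque'])
a=snap('scene','s6')['img']
cv2.imwrite('pics/v6.png',cv2.resize(a[80:290,60:340],(784,588),interpolation=cv2.INTER_CUBIC)[:,:,::-1])
E
```

```text
t: 13.3
tcp_pos: [0.4867, -0.3345, 0.1508]
tcp_rot: [2.312, 2.124, 0.0]
ft_force: [-0.6, 0.3, -3.2]
width: 0.0184
grip_force: 59.8
t: 14.05
tcp_pos: [0.4866, -0.3338, 0.1269]
tcp_rot: [2.313, 2.126, 0.002]
ft_force: [-0.6, 5.3, 3.2]
width: 0.0185
grip_force: 61.4
[ 0.48656509 -0.33383821  0.12686545] [2.31274440e+00 2.12556304e+00 1.62731242e-03] [-0.63094172  5.27359608  3.22782438] [0.57969608 0.08892671 0.11719812]
```

View pics/v6.png

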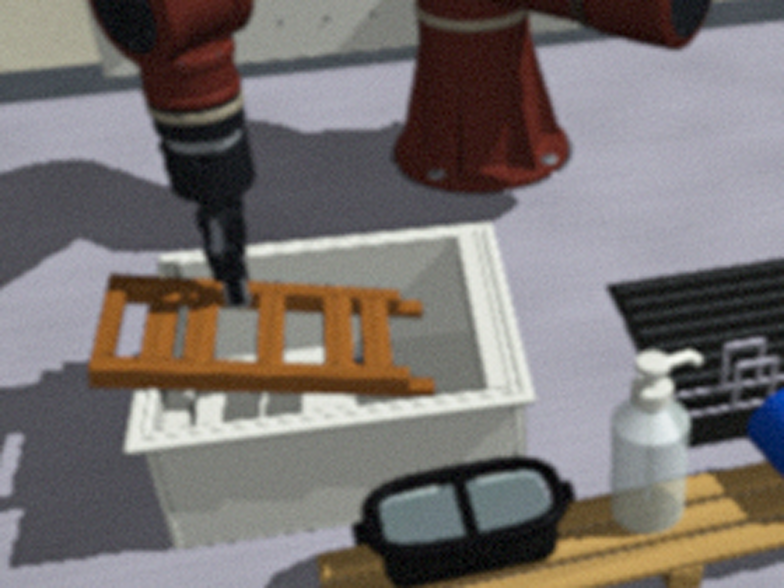

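The deck is tipped in the tub, −y end up (about 0.2 rad), tongues at crop (410,308) and (425,385), short of the lip at the right. I raise it to insertion height and measure the tilt from the far rail's lower edge.

Scaled: -0.024 m is -1.2, -0.012 m is -0.6.

```bash
echo '{"increments": [[0,0,0,-0.6,0],[0,0,0,-1.2,0],[0,0,0,-1.2,0],[0,0,0,-1.2,0]]}' > rows.txt && python3 drive.py rows.txt
cat > m.py <<'E'
from h import *
import sys
np.set_printoptions(precision=4,suppress=True)
def meas(f,xt=.076):
    c=snap('scene',f); im=c['img'];hsv=cv2.cvtColor(im,cv2.COLOR_RGB2HSV)
    m=((hsv[...,0]<16)&(hsv[...,1]>150)&(hsv[...,2]>70)).astype(np.uint8); m[:,300:]=0;m[:150]=0;m[255:]=0;m[:,:60]=0
    n,l,st,_=cv2.connectedComponentsWithStats(m); m=(l==1+st[1:,4].argmax())
    a=np.radians(-4.86); Rt=np.array([[np.cos(a),-np.sin(a),0],[np.sin(a),np.cos(a),0],[0,0,1]]); o=np.array([.558,-.252,0])
    Q=[]
    for u in np.nonzero(m.any(0))[0]:
        v=np.nonzero(m[:,u])[0].max()+.5
        p,d=ray(c,u,v); p=Rt.T@(p-o); d=Rt.T@d; Q.append(p+d*(xt-p[0])/d[0])
    Q=np.array(Q); Q=Q[np.argsort(Q[:,1])]
    i=(Q[:,1]>Q[0,1]+.02)&(Q[:,1]<Q[-1,1]-.04)
    for _ in range(3):
        k=np.polyfit(Q[i,1],Q[i,2],1); i=np.abs(Q[:,2]-np.polyval(k,Q[:,1]))<.003
    print('ends',Q[0],Q[-1],'slope',k, 'z at -y end/tongue',np.polyval(k,[Q[0,1],Q[-1,1]]), i.sum(),len(Q))
    s=bot.state(); print(s['tcp_pos'],s['ft_force'],s['torque'],Rt.T@(np.array(s['tcp_pos'])-o))
meas(sys.argv[1])
E
python3 m.py s7
```

```text
t: 14.6
tcp_pos: [0.4861, -0.3344, 0.1501]
tcp_rot: [-2.314, -2.125, 0.0]
ft_force: [-0.5, 0.7, -4.1]
width: 0.0187
grip_force: 60.4
ends [ 0.076  -0.2     0.1728] [0.076  0.0834 0.1196] slope [-0.187   0.1343] z at -y end/tongue [0.1717 0.1187] 117 124
[ 0.4859 -0.3342  0.1498] [ 0.4298 -1.194  -3.5536] [-0.0107  0.2393  0.0166] [-0.0648 -0.088   0.1498]
```

Scaled: 0.062 m is 3.1, -0.035 m is -1.75.

```bash
echo '{"increments": [[0,0,0,-1,0],[0,0.5,0,-1.75,0],[0,1.75,0,-1.75,0],[0,2.75,0,-1.75,0],[0,3.1,0,-1.75,0],[0,3.1,0,-1.75,0],[0,3.1,0,-1.35,0],[0,3.1,0,-1.35,0]]}' > rows.txt && python3 drive.py rows.txt
python3 m.py s8
```

```text
t: 15.65
tcp_pos: [0.4908, -0.2726, 0.176]
tcp_rot: [-2.313, -2.123, 0.0]
ft_force: [0.8, -0.6, -4.3]
width: 0.0184
grip_force: 60.4
ends [ 0.076  -0.1387  0.1961] [0.076  0.1438 0.1458] slope [-0.1898  0.1714] z at -y end/tongue [0.1977 0.1441] 116 122
[ 0.491  -0.2727  0.1765] [ 0.463   0.3977 -3.566 ] [-0.0148  0.2416 -0.0109] [-0.065  -0.0263  0.1765]
```

Units first: shifts go in units of 20 mm and turns go in units of 0.05 rad. So 0.003 m is 0.15.

```bash
for i in 1; do echo '{"increments": [[0,0,0,0.15,0],[0,0,0,0.15,0]]}' > rows.txt && python3 drive.py rows.txt; done; echo '{"increments": [[0,0,0,0.15,0],[0,0,0,0.15,0]]}' > rows.txt && python3 drive.py rows.txt
```

```text
t: 15.95
tcp_pos: [0.4913, -0.2726, 0.1741]
tcp_rot: [-2.314, -2.125, -0.0]
ft_force: [-0.2, -0.2, -4.3]
width: 0.0184
grip_force: 60.4
t: 16.2
tcp_pos: [0.4915, -0.2726, 0.1714]
tcp_rot: [2.314, 2.125, 0.0]
ft_force: [-0.5, 0.0, -1.4]
width: 0.0184
grip_force: 60.6
```

Touching the top of the lip gives tongue bottom = TCP − 38.5 mm. I back off, drop below the lip height and slide the tongues in.

Scaled: -0.025 m is -1.25, 0.0235 m is 1.175.

```bash
echo '{"increments": [[0,0,0,-0.3,0],[0,-0.75,0,-0.3,0],[0,-1.25,0,-0.2,0],[0,-1.25,0,0.6,0],[0,-1.25,0,1.175,0],[0,-1.25,0,1.175,0],[0,-1.25,0,1.175,0],[0,-1.25,0,1.175,0]]}' > rows.txt && python3 drive.py rows.txt
echo '{"increments": [[0,0.25,0,0,0],[0,0.5,0,0,0],[0,0.7,0,0,0],[0,0.9,0,0,0],[0,0.9,0,0,0],[0,0.9,0,0,0]]}' > rows.txt && python3 drive.py rows.txt
python3 m.py s9
```

```text
t: 17.2
tcp_pos: [0.4895, -0.2975, 0.1483]
tcp_rot: [2.313, 2.125, 0.0]
ft_force: [0.3, 0.0, -3.8]
width: 0.0187
grip_force: 60.4
t: 17.95
tcp_pos: [0.4908, -0.2795, 0.1478]
tcp_rot: [2.314, 2.125, 0.0]
ft_force: [-0.4, -0.2, -4.0]
width: 0.0188
grip_force: 60.4
ends [ 0.076  -0.1443  0.1703] [0.076  0.1269 0.1194] slope [-0.191   0.1418] z at -y end/tongue [0.1694 0.1176] 107 116
[ 0.4908 -0.2796  0.1478] [-0.0387  0.204  -4.1382] [-0.0669  0.2933  0.0558] [-0.0646 -0.0332  0.1478]
```

```bash
echo '{"increments": [[0,0.2,0,0,0],[0,0.4,0,0,0],[0,0.5,0,0,0],[0,0.5,0,0,0]]}' > rows.txt && python3 drive.py rows.txt
python3 m.py s10
```

```text
t: 18.5
tcp_pos: [0.4911, -0.2709, 0.1483]
tcp_rot: [2.314, 2.123, -0.005]
ft_force: [-4.9, -6.5, -1.7]
width: 0.0184
grip_force: 60.6
ends [ 0.076  -0.1349  0.1719] [0.076  0.1269 0.1194] slope [-0.1987  0.1444] z at -y end/tongue [0.1712 0.1192] 105 113
[ 0.4911 -0.2709  0.1483] [-4.32   -7.1715 -2.112 ] [-1.4903  1.1871 -0.1497] [-0.0651 -0.0244  0.1483]
```

Tongues are home: 7 N against the end wall, tilt still about 0.19. I back off a little and lower the −y end along its arc.

```bash
echo '{"increments": [[0,-0.1,0,0,0],[0,-0.1,0,0.2,0],[0,-0.15,0,0.4,0],[0,-0.2,0,0.6,0],[0,-0.25,0,0.8,0],[0,-0.3,0,1,0],[0,-0.3,0,1.2,0],[0,-0.3,0,1.2,0]]}' > rows.txt && python3 drive.py rows.txt
python3 m.py s11
```

```text
t: 19.55
tcp_pos: [0.4911, -0.2757, 0.1236]
tcp_rot: [2.314, 2.125, -0.0]
ft_force: [0.5, -2.8, 0.6]
width: 0.0182
grip_force: 60.9
ends [ 0.076  -0.1425  0.1363] [0.076  0.1265 0.1129] slope [-0.0709  0.123 ] z at -y end/tongue [0.1331 0.114 ] 108 113
[ 0.4911 -0.2756  0.1238] [-0.7176 -2.0891  0.7461] [ 0.2149  0.0509 -0.1596] [-0.0646 -0.0292  0.1238]
```

```bash
echo '{"increments": [[0,-0.05,0,0.15,0],[0,-0.05,0,0.3,0],[0,-0.05,0,0.45,0],[0,-0.05,0,0.6,0],[0,-0.05,0,0.7,0],[0,-0.05,0,0.7,0]]}' > rows.txt && python3 drive.py rows.txt
python3 m.py s12
```

```text
t: 20.35
tcp_pos: [0.491, -0.2772, 0.1107]
tcp_rot: [2.313, 2.124, -0.001]
ft_force: [-3.7, -3.6, 6.5]
width: 0.0186
grip_force: 61.6
ends [ 0.076  -0.1429  0.1237] [0.076  0.1247 0.1262] slope [-0.0062  0.1123] z at -y end/tongue [0.1132 0.1115] 99 110
[ 0.491  -0.2771  0.1106] [-3.736  -3.5843  6.6594] [-0.0476  0.728  -0.0635] [-0.0647 -0.0307  0.1106]
```

Scaled: 0.003 m is 0.15, 0.0015 m is 0.075.

```bash
echo '{"increments": [[0,0,0,0.075,0],[0,0,0,0.15,0],[0,0,0,0.15,0]]}' > rows.txt && python3 drive.py rows.txt
python3 m.py s13
```

```text
t: 20.78
tcp_pos: [0.491, -0.2772, 0.1106]
tcp_rot: [2.312, 2.123, -0.002]
ft_force: [-13.3, 3.3, 29.3]
width: 0.0181
grip_force: 64.5
ends [ 0.076  -0.1429  0.1237] [0.076  0.1247 0.1262] slope [-0.0075  0.1121] z at -y end/tongue [0.1131 0.1111] 97 110
[ 0.491  -0.2773  0.1105] [-11.5204   3.4945  29.4949] [ 1.2353  2.7657 -0.1695] [-0.0646 -0.0308  0.1105]
```

Pressing harder no longer lowers it, so it rests on both ledges. I relax, release and withdraw.

```bash
echo '{"increments": [[0,0,0,-0.15,0],[0,0,0,-0.15,0],[0.03,0,0,-0.15,0],[0.045,0,0,-0.15,0],[0.05,0,0,-0.15,0],[0.05,0,0,-0.15,0],[0.05,0,0,-1.5,0],[0.05,0,0,-4,0],[0.05,0,0,-7,0],[0.05,0,-3,-9,0],[0.05,0,-5,-9,0],[0.05,0,-5,-9,0]]}' > rows.txt && python3 drive.py rows.txt
python3 m.py s14; python3 - <<'E'
from h import *
b=snap('top','t14')['img'];a=load('s14')['img']
cv2.imwrite('pics/v14.png',np.hstack([cv2.resize(a[130:290,90:290],(400,320)),cv2.resize(b[130:340,300:500],(305,320))])[:,:,::-1])
E
```

```text
t: 22.32
tcp_pos: [0.39, -0.2681, 0.2882]
tcp_rot: [2.314, 2.121, -0.0]
ft_force: [0.2, -1.2, -0.5]
width: 0.0503
grip_force: 0.0
ends [ 0.076  -0.1429  0.1237] [0.076  0.1247 0.1262] slope [-0.0045  0.112 ] z at -y end/tongue [0.1126 0.1114] 93 110
[ 0.391  -0.2683  0.2874] [ 1.0725  0.2226 -0.5028] [ 0.0094 -0.0425  0.0238] [-0.165  -0.0304  0.2874]
```

View pics/v14.png

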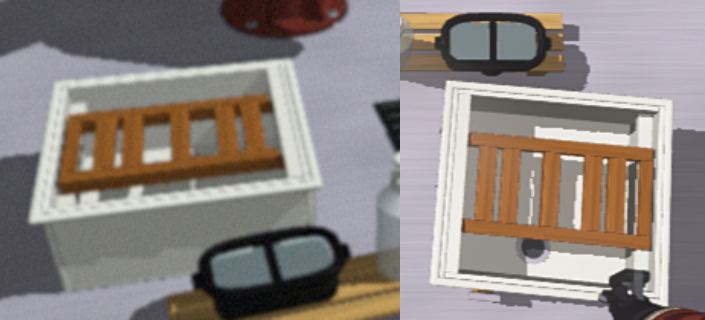

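The deck lies flat in the tub with both tongues hidden under the lip, square to the tub. The gripper is clear, and the mask hasn't moved.

```bash
python3 -c "
from station import bot
print(bot.job_done())"
```

```text
the job is handed in; nothing more can be done
None
```

I fitted the deck back into the rinse tub, slat side up and level on both ledges with both tongues under the lip, then released it and handed the job in at about 22 s; no pass or fail result came back.

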